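# Size an unmarked shim plate on the slot ladder

## Task

The shim plate that stands apart from the other two in the rack has lost its size mark: take it by its black fin and find its size on the slot ladder. Set its tongue lightly on the narrowest slot first, then work up towards the wide end and leave it in the first slot that takes the tongue, fully home with its collar resting flat on the bars. Feel your way without leaning hard on the ladder, never let the collar sink into a slot that is too wide, and leave everything else where it is.

Things in the scene. Friction and masses are not known exactly. Their poses are not given: they have to be found in the camera images.
- ladder: slot ladder, fixed: dark base 84 (x) x 196 (y) x 10 mm with six aluminium bars, 66 mm long (x), flat tops 38 mm above the counter, leaving five slots along x, open at top and ends, floors at 10 mm. Slot centres y = -68, -34, 0, 34, 68 mm; widths 5.5, 9.5, 13.5, 17.5, 21.5 mm in that order. Origin: centre of underside, z up
- narrow_slot (a point): centre of the mouth of the ladder's narrowest slot, 38 mm above the counter (ladder y = -68 mm). A tongue is 1.5 mm thinner than the first slot that takes it and 2.5 mm thicker than the slot before. In that slot the collar comes to rest flat on the bar tops, with the plate's origin 18 mm above the counter; in any wider slot the collar sinks in too
- rack: rack, fixed: dark base 100 (x) x 215 (y) x 10 mm with three places at y = -85, -23 and +72 mm (the last stands apart), each a pair of grey posts 46 mm tall at x = +-34 mm under the ends of a plate's head (plate origin 18 mm above the counter), with cheeks 6 mm higher beside the head. Plates stand along the rack's x and lift straight up. Origin: centre of underside, z up
- apart_place (a point): centre of the place apart in the rack, at the height where a head's underside rests (46 mm above the counter)
- plate_a: one of three shim plates, 0.1 to 0.2 kg. Steel tongue 50 (x) x 20 mm deep, thickness (y) unknown, 7 to 17 mm; dark collar 54 (x) mm, z 20 to 28, 4 mm thicker than the tongue; aluminium head 80 (x) x 26 (y) mm, z 28 to 38; black fin 36 (x) x 12 (y) mm, z 38 to 68, pinched across its 12 mm. Origin: centre of the tongue's underside; z up, x along plate
- plate_b: one of three shim plates, 0.1 to 0.2 kg. Steel tongue 50 (x) x 20 mm deep, thickness (y) unknown, 7 to 17 mm; dark collar 54 (x) mm, z 20 to 28, 4 mm thicker than the tongue; aluminium head 80 (x) x 26 (y) mm, z 28 to 38; black fin 36 (x) x 12 (y) mm, z 38 to 68, pinched across its 12 mm. Origin: centre of the tongue's underside; z up, x along plate
- plate_c: one of three shim plates, 0.1 to 0.2 kg. Steel tongue 50 (x) x 20 mm deep, thickness (y) unknown, 7 to 17 mm; dark collar 54 (x) mm, z 20 to 28, 4 mm thicker than the tongue; aluminium head 80 (x) x 26 (y) mm, z 28 to 38; black fin 36 (x) x 12 (y) mm, z 38 to 68, pinched across its 12 mm. Origin: centre of the tongue's underside; z up, x along plate
- glass_box: small white cover glass box, 31 x 31 x 18 mm, a bystander behind the work; origin at the centre of its underside
Mind the look-alikes: they are no part of the job. What is shaped like the plate_b but blue is not meant. What is shaped like the plate_a but blue is not meant.

How it is judged:
By the outcome, as a careful person would: the job done as asked, in the order asked, and still so for the second after the job is handed in, with the robot touching nothing.
It also fails if it takes over 72 s, if anything falls off the work surface, if the arm or the gripper's body presses on something with over 40 N, if the wrist force passes 120 N, or if a joint passes its speed limit or range.

## Robot

A 7-joint arm with a two-finger parallel gripper is mounted at the origin on the work surface; the furniture and walls round the work are solid. World frame = base frame: x ahead of the robot, y to its left, z up, the work surface at z = 0. Lengths are in m, angles in rad, forces in N, time in s.
With the tool pointing down it reaches from about 0.425 to 0.875 m from the base axis. Payload 9.9 kg.
Tool frame: the origin (TCP) lies midway between the tips of the shut fingers; the grasp point (between the pads) lies 19 mm behind it; z points along the fingers, y is the line along which they close (so a half turn about z gives the same grasp; the last joint's range is limited). The gripper opens to 85 mm and grips with 20 to 120 N. Pads are 22 mm wide; open, the fingers measure 114 mm over their backs; the gripper's body (76 mm by 85 mm) begins 54 mm behind the grasp point. The pads swing forward as they close: fully open they stand 13 mm farther back than shut.
Start: joints at [1.041, 0.576, 0.025, 1.437, -0.015, 1.129, -0.057], TCP at [0.291, -0.609, 0.231] pointing down, gripper open.
Joint ranges: [-2.76, 2.76], [-0.34, 2.15], [-1.52, 1.57], [0.19, 2.46], [-1.09, 4.23], [0.17, 1.99], [-2.82, 2.82]. Speed limits (rad/s): [2.22, 2.22, 3.01, 3.01, 3.14, 3.14, 3.14].

## Interface

Orientations are given as a unit quaternion [x, y, z, w].
In Python, from rig import env, eyes gives the robot as it stands.
- The arm moves only by the tool apply_moves, never from a script. Its argument "steps" is a list of rows, each a list of 3 entries, a list of its own where there are three numbers: the gripper command: -1 is fully open, 1 is shut, values between are in proportion, then the shift along the world's x, y, z as a fraction of full scale, then the turn about the world's z as a fraction of full scale. In form: [[fingers, [x, y, z], yaw], ...]. A call has 1 to 20 rows; each row shifts and turns the commanded pose from where the row before left it; what a row does not reach is not made up. Full scale, the value 1, is 50 mm for a shift and 0.15 rad for a turn. A row lasts 1/10 s, in which the tool goes at most 50 mm and 8.59 degrees, less where a joint would pass 70% of its speed; a pose out of reach is approached as far as the arm can. A call with a number of a shift or a turn outside -1 to 1 is refused whole. A call with a gripper value outside its range is refused whole. The fingers move at their own pace and stop on an object; "grip_force" is the grip in N (left out, the last holds). Time passes only in rows, so rows that do not move let the fingers close. It gives the time, the measured TCP pose, the force, the opening and the grip force at its end, in the units of the state.
- env.state(): the state, without advancing time (a new reading comes with each control period).
- eyes.grab_frame(name): name is "scene" or "top" or "wrist"; returns the picture (480x640x3 uint8, red, green, blue); there is no depth.
- eyes.get_calibration(name): a dict with "fx", "fy", "cx", "cy" (pixels), "origin" and "orientation" of the camera in the world; the wrist camera has in their place "tool_from_camera" (4x4, takes a point from camera to tool coordinates, whose origin is the TCP and whose axes are the flange's). Camera axes: x right, y up, looking along -z (the intrinsics and any distortion apply to the point x, -y, -z); pixel columns grow to the right and rows downward; lengths in m; the calibration is good to about 2 mm. A picture is of the moment at which its call begins: read the wrist's pose just before it. get_calibration takes no time and is no camera call.
- env.hand_in(): hands the job in; it is judged then, once.
Trained networks look in the newest picture that a camera, given by its name, has taken for a name from the list of things; names that differ only in an ending like _2 or _b are one class to them, and where a whole thing is asked for, a point or a joint stands for the part that bears it (a point fixed in the world has none). Each returns a list of dicts, best first, with "score" (0 to 1); they miss things now and then, are a little off and sometimes report something else, mostly with a low value. They report only what shows in the picture. A call takes as long as a camera call. They do not tell look-alikes from the thing itself.
- eyes.find_in(camera, thing): "location" ([x, y, z] in m, in the coordinates of the camera as it stood for that picture, good to about 4 mm: the middle of the surface that is visible of it).
- eyes.regions_of(camera, thing): "region" (480x640 bool, what is visible of it).
- eyes.spot_point(camera, thing): "location" ([x, y, z] in m, in the coordinates of the camera as it stood for that picture, good to about 4 mm: a listed point, or the origin of a listed thing).
The state is a dict: "clock": time; "qpos": joint angles; "joint_velocities": joint speeds; "joint_torque": joint torques, N m; "tcp_pos": TCP position; "tool_rot": TCP orientation; "contact_force": force on the tool from outside, world axes, zero at the start; "wrist_torque": the same for the moment, N m; "gripper_width": opening from 0.0 (shut) to 1.0 (fully open); "grasp_force": force on a finger pad.
Only numpy, scipy, OpenCV 4.12 (cv2) and the standard library are available. Lean on these libraries where they do the work, as an engineer would, in place of code of your own. Each camera call takes 0.05 s, during which the arm holds its last target. There are 200 camera calls.

## Working session

There is one attempt and no reset: what is moved stays moved. The work goes in short steps, Python scripts to look and compute and a tool call to move; the robot and the scene stay as the last step left them, time stands still between calls to the robot, and variables do not carry over. Pictures are saved under pics/ and viewed, at most 10 in all, crops included, and the job is handed in when it is done.

Besides the shell and the picture viewer there is one more tool, called after "Request:" as name(argument=value, ...) on one line, values as JSON. apply_moves: Moves the arm, as the interface text tells. Its arguments: {"type":"object","properties":{"steps":{"type":"array"},"grip_force":{"type":"number"}},"required":["steps"]}

```bash
mkdir -p pics; cat > h.py <<'E'
from rig import env, eyes
import numpy as np, cv2
from scipy.spatial.transform import Rotation as R
def cam(name):
    c=eyes.get_calibration(name)
    if name=="wrist":
        s=env.state(); T=np.eye(4); T[:3,:3]=R.from_quat(s["tool_rot"]).as_matrix(); T[:3,3]=s["tcp_pos"]
        M=T@np.array(c["tool_from_camera"])
    else:
        M=np.eye(4); o=np.array(c["orientation"]); M[:3,:3]=R.from_quat(o).as_matrix() if o.size==4 else o; M[:3,3]=c["origin"]
    return c,M
def w(M,p): return M[:3,:3]@np.array(p)+M[:3,3]
def proj(c,M,P):
    q=M[:3,:3].T@(np.array(P)-M[:3,3]); return c["cx"]+c["fx"]*q[0]/-q[2], c["cy"]+c["fy"]*-q[1]/-q[2]
def ray(c,M,u,v,z):
    d=M[:3,:3]@np.array([(u-c["cx"])/c["fx"],-(v-c["cy"])/c["fy"],-1]); return M[:3,3]+d*(z-M[2,3])/d[2]
def save(name,f): cv2.imwrite("pics/"+name,f[:,:,::-1])
E
python3 - <<'E'
from h import *
for n in ["top","scene"]:
    c,M=cam(n); f=eyes.grab_frame(n); save(n+"1.png",f); print(n,{k:v for k,v in c.items()})
    for t in ["ladder","rack","plate_a","glass_box"]:
        for r in eyes.find_in(n,t): 
            p=w(M,r["location"]); print(t,"find",round(r["score"],2),p.round(3),np.round(proj(c,M,p)))
    for t in ["ladder","rack","narrow_slot","apart_place","plate_a"]:
        for r in eyes.spot_point(n,t): 
            p=w(M,r["location"]); print(t,"spot",round(r["score"],2),p.round(3),np.round(proj(c,M,p)))
print(env.state())
E
```

```text
top {'fx': 444.0074976018553, 'fy': 444.0074976018553, 'cx': 319.0427312708097, 'cy': 237.5609724973343, 'origin': array([0.45426689, 0.07302114, 0.99266044]), 'orientation': array([-0.02484279,  0.03248166,  0.7128145 , -0.70015945])}
ladder find 0.96 [ 0.504 -0.149  0.031] [416. 249.]
rack find 0.92 [0.525 0.19  0.012] [261. 242.]
plate_a find 0.97 [0.529 0.158 0.05 ] [274. 239.]
plate_a find 0.97 [0.539 0.36  0.035] [181. 237.]
plate_a find 0.91 [0.525 0.098 0.055] [302. 240.]
plate_a find 0.87 [0.391 0.218 0.041] [247. 305.]
plate_a find 0.72 [0.524 0.247 0.058] [231. 242.]
plate_a find 0.33 [0.523 0.192 0.012] [260. 243.]
glass_box find 0.54 [0.694 0.036 0.02 ] [329. 165.]
ladder spot 0.64 [ 0.505 -0.142  0.   ] [410. 249.]
rack spot 0.83 [0.53  0.18  0.001] [266. 241.]
rack spot 0.61 [0.528 0.098 0.022] [303. 240.]
narrow_slot spot 0.95 [ 0.51  -0.211  0.04 ] [446. 245.]
apart_place spot 0.87 [0.523 0.252 0.047] [230. 243.]
plate_a spot 0.88 [0.527 0.251 0.018] [233. 242.]
plate_a spot 0.77 [0.54  0.366 0.003] [183. 237.]
plate_a spot 0.75 [0.528 0.099 0.017] [302. 240.]
plate_
[... 1447 characters left out ...]
,  0.57568488,  0.02489283,  1.43709081, -0.01500818,
        1.12899798, -0.05654058]), 'joint_velocities': array([ 0.00011012,  0.00129704, -0.0010445 , -0.00173833,  0.00108064,
       -0.0002455 , -0.0004978 ]), 'joint_torque': array([-7.00030741e-04, -7.65525842e+01,  2.24805571e+00, -2.86305392e+01,
        1.50699128e-02,  2.80047854e-03,  9.43457536e-06]), 'tcp_pos': array([ 0.29106836, -0.60902883,  0.2313021 ]), 'tool_rot': array([ 9.75263785e-01,  2.21044223e-01,  8.32007947e-06, -3.51537662e-07]), 'contact_force': array([ 0.92234139,  0.22537055, -0.39038339]), 'wrist_torque': array([-0.04110854, -0.00133385,  0.03813588]), 'grasp_force': 0.0, 'gripper_width': 1.0020405464987054}
```

View pics/top1.png

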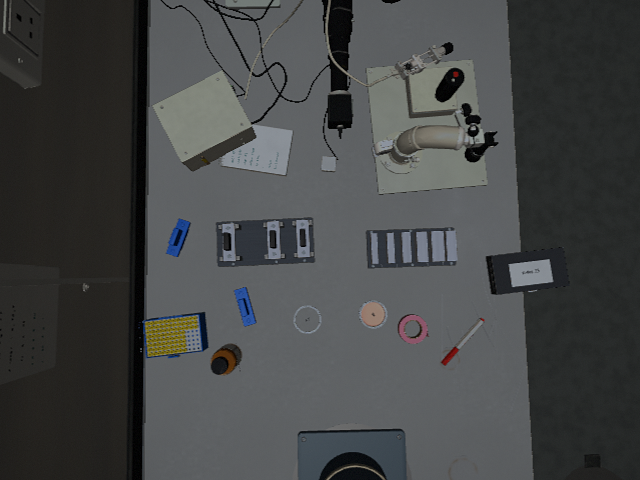

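View pics/scene1.png

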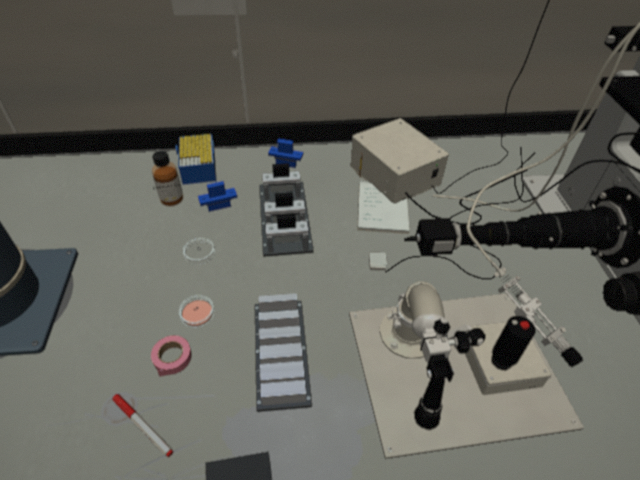

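Candidates in the top picture are the plates at (229,242), (273,240) and (303,238) in the rack, plus blue look-alikes at (178,237) and (245,306). The one apart is at (229,242), at about (0.523, 0.251). I'll check it in a crop.

```bash
python3 - <<'E'
from h import *
f=cv2.imread("pics/top1.png")[195:285,165:470]
cv2.imwrite("pics/crop1.png",cv2.resize(f,None,fx=2.6,fy=2.6,interpolation=cv2.INTER_CUBIC))
print(eyes.get_calibration("wrist"))
E
```

```text
{'fx': 355.8659640763478, 'fy': 355.8659640763478, 'cx': 326.7970868235269, 'cy': 234.83745945439586, 'tool_from_camera': array([[ 3.65577014e-04,  9.48858077e-01,  3.15702733e-01,
         8.09115071e-02],
       [ 9.99999789e-01, -1.77301598e-04, -6.25090830e-04,
        -4.22207244e-04],
       [-5.37147884e-04,  3.15702895e-01, -9.48857942e-01,
        -1.42389302e-01],
       [ 0.00000000e+00,  0.00000000e+00,  0.00000000e+00,
         1.00000000e+00]])}
```

View pics/crop1.png

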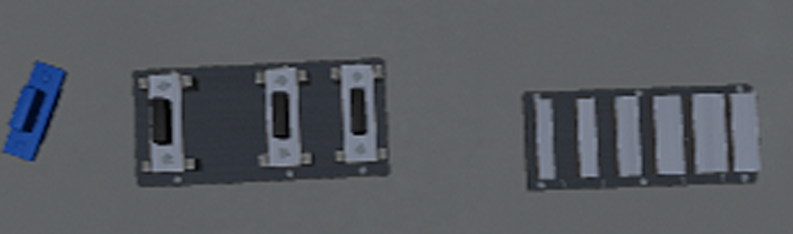

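Request:
apply_moves(steps=[[-1,[0.46,0.86,0],-0.14],[-1,[0.46,0.86,0],-0.14],[-1,[0.46,0.86,0],-0.14],[-1,[0.46,0.86,0],-0.14],[-1,[0.46,0.86,0],-0.14],[-1,[0.46,0.86,0],-0.14],[-1,[0.46,0.86,0],-0.14],[-1,[0.46,0.86,0],-0.14],[-1,[0.46,0.86,0],-0.14],[-1,[0.46,0.86,0],-0.14],[-1,[0,0.86,0],-0.14],[-1,[0,0.86,0],-0.14],[-1,[0,0.86,0],-0.14],[-1,[0,0.86,0],-0.14],[-1,[0,0.86,0],-0.14],[-1,[0,0.86,0],-0.14],[-1,[0,0.86,0],-0.14],[-1,[0,0.86,0],-0.14],[-1,[0,0.86,0],-0.14],[-1,[0,0.86,0],-0.14]])

```text
clock: 3.0
tcp_pos: [0.5209, 0.2527, 0.2315]
tool_rot: [1.0, 0.012, 0.0, -0.0]
contact_force: [0.6, -0.7, 0.5]
gripper_width: 1.0
grasp_force: 0.0
```

The crop shows the lone grey plate at crop (165,122), away from the pair at (282,115) and (360,110). The ladder gaps widen to the left (+y). Next is a look with the wrist camera.

```bash
cat > look.py <<'E'
from h import *
import sys
c,M=cam("wrist"); f=eyes.grab_frame("wrist"); save(sys.argv[1],f); np.save("M.npy",M)
for t in sys.argv[2:]:
    for r in eyes.spot_point("wrist",t)[:3]:
        p=w(M,r["location"]); print(t,"spot",round(r["score"],2),p.round(4),np.round(proj(c,M,p)))
E
python3 look.py w1.png plate_a apart_place rack
```

```text
plate_a spot 0.95 [0.5234 0.2507 0.0187] [329. 198.]
plate_a spot 0.93 [0.5259 0.1584 0.0194] [420. 198.]
plate_a spot 0.86 [0.5299 0.0972 0.0178] [480. 195.]
apart_place spot 0.67 [0.523  0.2509 0.0454] [329. 204.]
rack spot 0.72 [5.297e-01 1.819e-01 3.000e-04] [394. 190.]
```

View pics/w1.png

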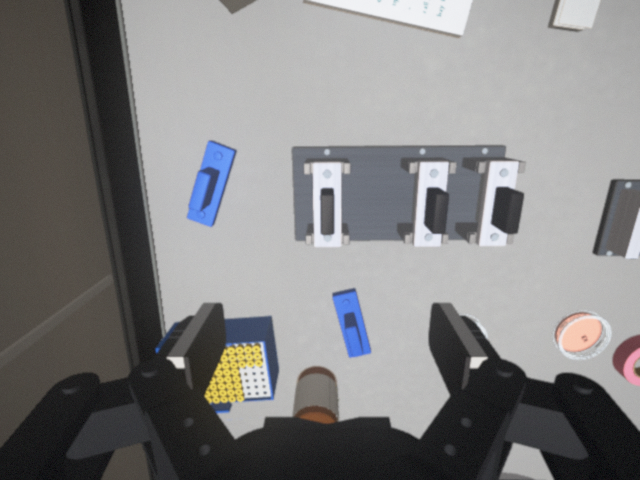

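The lone plate is at (328,203) with its fin at (327,212). The blue copies are at (212,183) and (351,322). Next I'll measure its pose precisely from the head outline.

```bash
python3 - <<'E'
from h import *
c=eyes.get_calibration("wrist"); M=np.load("M.npy")
f=cv2.imread("pics/w1.png"); g=cv2.cvtColor(f,cv2.COLOR_BGR2GRAY)
def rect(x0,y0,x1,y1,z,mask):
    n,l,s,_=cv2.connectedComponentsWithStats(mask[y0:y1,x0:x1].astype(np.uint8)); k=1+np.argmax(s[1:,4])
    ct=max(cv2.findContours((l==k).astype(np.uint8),0,2)[0],key=len)[:,0]+[x0,y0]
    P=np.array([ray(c,M,u,v,z)[:2] for u,v in ct])*1000
    (cx,cy),(a,b),an=cv2.minAreaRect(P.astype(np.float32)); print(np.round([cx,cy,a,b,an],2))
for th in (165,185): 
    for b in [(310,155,347,252),(410,155,450,252),(476,155,520,252)]: rect(*b,0.056,g>th)
rect(285,135,512,250,0.010,g<95)
rect(316,180,338,242,0.086,g<95)
E
```

```text
[521.77 251.72  83.92  34.41   1.43]
[524.2  155.03  83.94  37.88   1.44]
[526.26  90.21  84.81  42.06   1.43]
[521.34 251.71  83.05  34.41   1.43]
[524.2  154.96  83.94  37.74   1.44]
[526.26  90.07  84.81  41.79   1.43]
[510.21 137.18  48.98  23.32   1.7 ]
[526.58 253.19  37.87   9.04   1.71]
```

Request:
apply_moves(steps=[[-1,[0.05,-0.02,-0.6],0],[-1,[0,0,-0.6],0],[-1,[0,0,-0.6],0],[-1,[0,0,-0.6],0],[-1,[0,0,-0.6],0],[-1,[0,0,-0.3],0],[-1,[0,0,-0.09],0],[-1,[0,0,0],0]])

```text
clock: 4.0
tcp_pos: [0.5238, 0.2486, 0.0617]
tool_rot: [1.0, 0.012, -0.0, 0.0]
contact_force: [0.2, 1.0, -0.5]
gripper_width: 1.0
grasp_force: 0.0
```

Request:
apply_moves(steps=[[0.5,[0,0,0],0],[0.5,[0,0,0],0],[0.6,[0,0,0],0],[0.7,[0,0,0],0],[0.8,[0,0,0],0],[0.9,[0,0,0],0],[1,[0,0,0],0],[1,[0,0,0],0],[1,[0,0,0],0],[1,[0,0,0],0]], grip_force=60)

```text
clock: 5.0
tcp_pos: [0.5238, 0.2506, 0.0622]
tool_rot: [1.0, 0.013, 0.0, -0.0]
contact_force: [-2.0, 1.7, 5.0]
gripper_width: 0.124
grasp_force: 61.4
```

Request:
apply_moves(steps=[[1,[0,0,0.1],0],[1,[0,0,0.2],0],[1,[0,0,0.3],0],[1,[0,0,0.4],0],[1,[0,0,0.4],0],[1,[0,0,0.4],0],[1,[0,0,0.2],0],[1,[0,0,0],0],[1,[0,0,0],0]])

```text
clock: 5.9
tcp_pos: [0.5232, 0.2495, 0.1613]
tool_rot: [1.0, 0.013, -0.0, 0.0]
contact_force: [0.0, 0.5, -2.1]
gripper_width: 0.128
grasp_force: 60.6
```

```bash
python3 look.py w2.png plate_a
```

```text
plate_a spot 0.68 [0.5286 0.0971 0.0188] [511. 217.]
plate_a spot 0.66 [0.526  0.2482 0.1165] [330. 261.]
plate_a spot 0.58 [0.5247 0.1605 0.0182] [434. 219.]
```

View pics/w2.png

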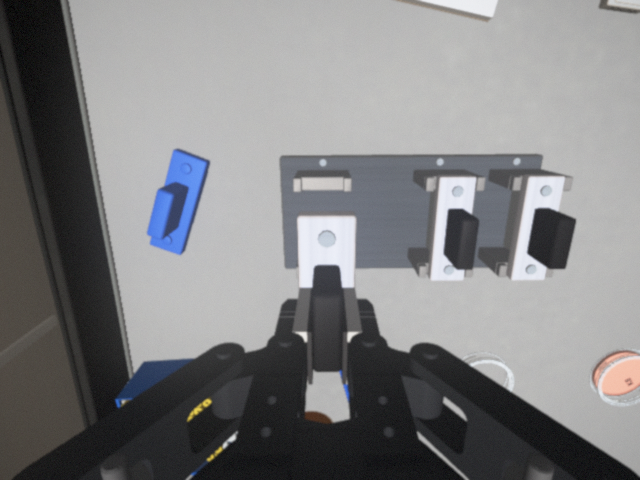

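Plate is held: its head far edge is at row 216, centred on column 327. Its post pair at (322,184) is now empty. I'll move back from the ladder so all of it shows.

Request:
apply_moves(steps=[[1,[0,-0.3,0.1],0],[1,[-0.15,-0.65,0.1],0],[1,[-0.15,-0.65,0.1],0],[1,[-0.15,-0.65,0.1],0],[1,[-0.15,-0.65,0.1],0],[1,[-0.15,-0.65,0.1],0],[1,[-0.15,-0.65,0.1],0],[1,[-0.15,-0.65,0.1],0],[1,[-0.15,-0.65,0.1],0],[1,[-0.15,-0.65,0.1],0],[1,[-0.15,-0.65,0],0],[1,[-0.15,-0.65,0],0],[1,[0,-0.65,0],0],[1,[0,-0.3,0],0],[1,[0,0,0],0],[1,[0,0,0],0]])

```text
clock: 7.6
tcp_pos: [0.4403, -0.1703, 0.2115]
tool_rot: [1.0, 0.012, -0.0, -0.0]
contact_force: [0.1, 0.7, -1.8]
gripper_width: 0.128
grasp_force: 60.5
```

```bash
python3 look.py w3.png plate_a ladder narrow_slot
```

```text
plate_a spot 0.65 [ 0.4441 -0.1717  0.1659] [330. 259.]
plate_a spot 0.58 [0.527  0.0978 0.018 ] [ 26. 101.]
ladder spot 0.63 [ 0.51   -0.1447  0.0012] [302. 128.]
```

View pics/w3.png

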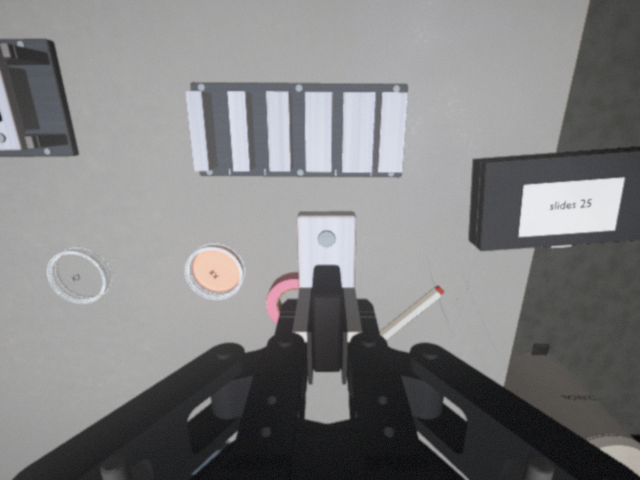

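The ladder shows at columns 190–408 and rows 83–178. The widest slot is at left (217) and the narrowest at right (378). Next I fit the bar edges.

```bash
cat > fit.py <<'E'
from h import *
import sys
from scipy.optimize import least_squares
c=eyes.get_calibration("wrist"); M=np.load("M.npy")
g=cv2.GaussianBlur(cv2.cvtColor(cv2.imread("pics/"+sys.argv[1]),cv2.COLOR_BGR2GRAY),(3,3),0).astype(float)
r0,r1=int(sys.argv[2]),int(sys.argv[3]); guess=[float(a) for a in sys.argv[4:6]]
yc=np.array([-68,-34,0,34,68]); wd=np.array([5.5,9.5,13.5,17.5,21.5])
E=np.sort(np.r_[yc-wd/2,yc+wd/2])  # +y is image left
obs=[];th=np.deg2rad(1.4)
for v in range(r0,r1,4):
    for i,e in enumerate(E):
        # predicted column of this edge on this row
        us=np.arange(2,638,.25); P0=ray(c,M,2,v,.038);P1=ray(c,M,638,v,.038)
        X=P0+(P1-P0)*((us-2)/636)[:,None]
        ly=-np.sin(th)*(X[:,0]-guess[0])+np.cos(th)*(X[:,1]-guess[1])
        k=np.argmin(abs(ly-e/1000)); u0=us[k]; 
        uu=np.arange(u0-5,u0+5.1,.25); 
        if uu[0]<0 or uu[-1]>638: continue
        d=np.gradient(np.interp(uu,np.arange(640),g[v])); sgn=1 if i%2==0 else -1 # even edge: slot low-y side; moving right = -y -> dark to bright
        d=d*sgn; j=np.argmax(d)
        if d[j]<2: continue
        obs.append((i,*ray(c,M,uu[j],v,.038)[:2]))
obs=np.array(obs); ii=obs[:,0].astype(int)
def res(p): return (-np.sin(p[1])*(obs[:,1]-guess[0])+np.cos(p[1])*(obs[:,2]-p[0]))*1000-E[ii]
s=least_squares(res,[guess[1],th],loss="soft_l1",x_scale=[.01,.01])
r=res(s.x); print("y0 at x=%.3f:"%guess[0],s.x[0].round(4),"yaw deg",np.rad2deg(s.x[1]).round(2),"n",len(r))
for i in range(10): print(E[i],(ii==i).sum(),np.median(r[ii==i]).round(2) if (ii==i).any() else None,end=" | ")
print()
E
python3 fit.py w3.png 100 168 0.508 -0.1447
python3 - <<'E'
from h import *
c=eyes.get_calibration("wrist"); M=np.load("M.npy"); s=env.state(); print(s["tcp_pos"],R.from_quat(s["tool_rot"]).as_rotvec())
z=s["tcp_pos"][2]-.006
print("head far edge",[ray(c,M,u,v,z).round(4) for u,v in((299,212.5),(354.5,212.5))],"near z bottom",[ray(c,M,u,v,z-.0).round(4) for u,v in((298,285),(356,285))])
print("bars ends",[ray(c,M,u,v,.038).round(4) for u,v in((319,92),(319,172.5),(237,91.5),(240,172))])
E
```

```text
y0 at x=0.508: -0.1427 yaw deg 0.92 n 170
-70.75 17 0.05 | -65.25 17 -0.09 | -38.75 17 0.21 | -29.25 17 -0.0 | -6.75 17 0.22 | 6.75 17 -0.05 | 25.25 17 0.02 | 42.75 17 -0.34 | 57.25 17 -0.05 | 78.75 17 -0.09 | 
[ 0.44100916 -0.16912689  0.21174807] [-3.14093315e+00 -4.29069033e-02  3.09041109e-04]
head far edge [array([ 0.4816, -0.1571,  0.2057]), array([ 0.4822, -0.1809,  0.2057])] near z bottom [array([ 0.4471, -0.1566,  0.2057]), array([ 0.4478, -0.1833,  0.2057])]
bars ends [array([ 0.5399, -0.1612,  0.038 ]), array([ 0.4738, -0.1624,  0.038 ]), array([ 0.5386, -0.0936,  0.038 ]), array([ 0.4725, -0.0926,  0.038 ])]
```

Request:
apply_moves(steps=[[1,[0.3,-0.2,0],-0.07],[1,[0.3,-0.2,-0.2],0],[1,[0.3,-0.2,-0.3],0],[1,[0.3,-0.2,-0.4],0],[1,[0.13,-0.02,-0.4],0],[1,[0,0,-0.4],0],[1,[0,0,-0.3],0],[1,[0,0,-0.14],0],[1,[0,0,0],0],[1,[0,0,0],0],[1,[0,0,0],0]])

```text
clock: 8.9
tcp_pos: [0.5081, -0.2111, 0.1057]
tool_rot: [1.0, 0.008, 0.001, 0.0]
contact_force: [0.0, -0.3, -2.0]
gripper_width: 0.128
grasp_force: 60.5
```

```bash
python3 look.py w4.png narrow_slot
```

```text
(no output)
```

View pics/w4.png

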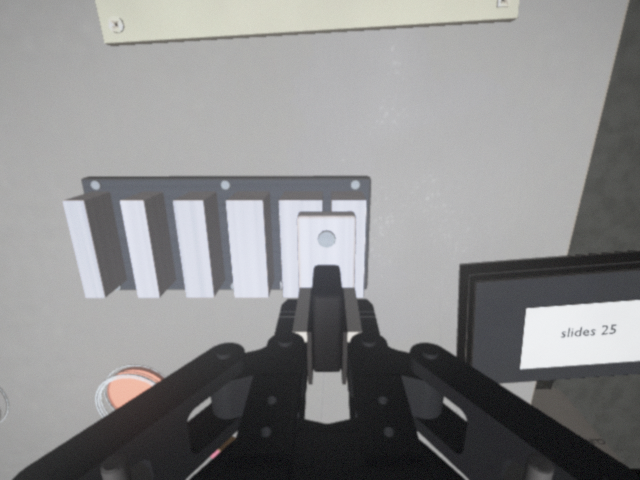

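The plate is directly above the narrow slot, whose mouth shows at (327,206) with the head centred on column 327. I'll refine with the edge fit.

```bash
sed -i 's/for v in range(r0,r1,4)/for v in range(r0,r1,2)/; s/if d\[j\]<2: continue/if d[j]<2 or (v>210 and i<4): continue/' fit.py
cat > head.py <<'E'
from h import *
import sys
c=eyes.get_calibration("wrist"); M=np.load("M.npy"); z=float(sys.argv[2])
g=cv2.cvtColor(cv2.imread("pics/"+sys.argv[1]),cv2.COLOR_BGR2GRAY).astype(float); o=[]
for v in range(218,262,3):
    uu=np.arange(285,370,.25); d=np.gradient(np.interp(uu,np.arange(640),cv2.GaussianBlur(g,(3,3),0)[v]))
    L=uu[:100][np.argmax(abs(d[:100]))]; Rr=uu[240:][np.argmax(abs(d[240:]))]
    o.append([*ray(c,M,L,v,z)[:2],*ray(c,M,Rr,v,z)[:2]])
o=np.array(o); mid=(o[:,:2]+o[:,2:])/2; p=np.polyfit(mid[:,0],mid[:,1],1)
print("width",np.median(o[:,1]-o[:,3])*1000,"mid y",np.median(mid,0).round(4),"yaw",np.rad2deg(p[0]).round(2), "M origin",M[:3,3].round(4))
E
python3 head.py w4.png 0.0997; python3 fit.py w4.png 202 280 0.508 -0.1427; python3 fit.py w4.png 202 211 0.508 -0.1427
python3 - <<'E'
from h import *
s=env.state();print(s["tcp_pos"],R.from_quat(s["tool_rot"]).as_rotvec())
E
```

```text
width 29.476729707821807 mid y [ 0.5376 -0.2125] yaw 1.51 M origin [ 0.5886 -0.2095  0.2482]
y0 at x=0.508: -0.1429 yaw deg 1.06 n 254
-70.75 5 -0.07 | -65.25 5 0.49 | -38.75 5 0.04 | -29.25 5 0.23 | -6.75 39 0.11 | 6.75 39 0.04 | 25.25 39 0.02 | 42.75 39 -0.11 | 57.25 39 -0.07 | 78.75 39 -0.1 | 
y0 at x=0.508: -0.1426 yaw deg 0.45 n 50
-70.75 5 -0.12 | -65.25 5 0.44 | -38.75 5 -0.01 | -29.25 5 0.18 | -6.75 5 0.08 | 6.75 5 0.03 | 25.25 5 -0.12 | 42.75 5 -0.17 | 57.25 5 -0.15 | 78.75 5 -0.18 | 
[ 0.50798056 -0.21112567  0.10558802] [3.14109273e+00 2.41750839e-02 2.07614470e-03]
```

```bash
python3 head.py w3.png 0.0997; python3 head.py w3.png 0.0957;python3 head.py w2.png 0.0997
```

```text
width 24.77466336421 mid y [ 0.5376 -0.21  ] yaw 0.79 M origin [ 0.5886 -0.2095  0.2482]
width 25.44202580274227 mid y [ 0.5362 -0.21  ] yaw 0.79 M origin [ 0.5886 -0.2095  0.2482]
width 25.43118645994952 mid y [ 0.5376 -0.21  ] yaw 0.76 M origin [ 0.5886 -0.2095  0.2482]
```

Request:
apply_moves(steps=[[1,[0,0,-0.2],0],[1,[0,0,-0.15],0],[1,[0,0,-0.03],0],[1,[0,0,0],0],[1,[0,0,0],0]])

```text
clock: 9.5
tcp_pos: [0.5076, -0.2111, 0.0857]
tool_rot: [1.0, 0.008, -0.0, -0.0]
contact_force: [-0.9, 1.0, -0.9]
gripper_width: 0.125
grasp_force: 60.5
```

Request:
apply_moves(steps=[[1,[0,-0.004,-0.01],0],[1,[0,0,-0.01],0],[1,[0,0,-0.01],0],[1,[0,0,-0.01],0],[1,[0,0,-0.01],0],[1,[0,0,0],0]])

```text
clock: 10.1
tcp_pos: [0.5075, -0.2112, 0.0832]
tool_rot: [1.0, 0.008, -0.0, -0.0]
contact_force: [0.1, -0.3, -2.4]
gripper_width: 0.13
grasp_force: 60.5
```

Request:
apply_moves(steps=[[1,[0,0,-0.01],0],[1,[0,0,-0.01],0],[1,[0,0,0],0]])

```text
clock: 10.4
tcp_pos: [0.5075, -0.2112, 0.0822]
tool_rot: [1.0, 0.008, -0.0, -0.0]
contact_force: [-0.2, -0.0, -2.3]
gripper_width: 0.129
grasp_force: 60.5
```

Request:
apply_moves(steps=[[1,[0,0,-0.01],0],[1,[0,0,-0.005],0],[1,[0,0,0],0]])

```text
clock: 10.7
tcp_pos: [0.5076, -0.2112, 0.0821]
tool_rot: [1.0, 0.008, 0.0, 0.0]
contact_force: [-1.6, 1.5, 5.2]
gripper_width: 0.128
grasp_force: 61.7
```

It touches at about 5 N with TCP z 0.082, so the tongue is resting on the narrowest slot and doesn't fit. On to slot 2.

Request:
apply_moves(steps=[[1,[0,0,0.05],0],[1,[0,0,0.1],0],[1,[-0.006,0.28,0],0],[1,[-0.006,0.3,0],0],[1,[0,0.1,0],0],[1,[0,0,-0.05],0],[1,[0,0,-0.04],0],[1,[0,0,-0.01],0],[1,[0,0,-0.01],0],[1,[0,0,-0.01],0],[1,[0,0,-0.01],0],[1,[0,0,0],0],[1,[0,0,0],0]])

```text
clock: 12.0
tcp_pos: [0.507, -0.1773, 0.0825]
tool_rot: [1.0, 0.008, 0.0, -0.0]
contact_force: [0.5, 0.2, -1.9]
gripper_width: 0.123
grasp_force: 60.4
```

Request:
apply_moves(steps=[[1,[0,0,-0.01],0],[1,[0,0,-0.01],0],[1,[0,0,0],0]])

```text
clock: 12.3
tcp_pos: [0.5071, -0.1773, 0.082]
tool_rot: [1.0, 0.008, 0.0, 0.0]
contact_force: [-1.1, 0.4, 5.1]
gripper_width: 0.128
grasp_force: 61.7
```

Request:
apply_moves(steps=[[1,[0,0.012,0],0],[1,[0,0,0],0]])

```text
clock: 12.5
tcp_pos: [0.5071, -0.1771, 0.082]
tool_rot: [1.0, 0.007, 0.0, 0.0]
contact_force: [-1.7, -0.9, 6.1]
gripper_width: 0.125
grasp_force: 61.6
```

Request:
apply_moves(steps=[[1,[0,0.012,0],0],[1,[0,0,0],0]])

```text
clock: 12.7
tcp_pos: [0.5071, -0.1769, 0.082]
tool_rot: [1.0, 0.007, 0.0, 0.001]
contact_force: [-1.5, -2.1, 5.5]
gripper_width: 0.13
grasp_force: 61.5
```

Request:
apply_moves(steps=[[1,[0,-0.018,0],0],[1,[0,-0.018,0],0],[1,[0,0,0],0]])

```text
clock: 13.0
tcp_pos: [0.5072, -0.1772, 0.082]
tool_rot: [1.0, 0.008, 0.0, -0.0]
contact_force: [-1.1, 1.2, 7.4]
gripper_width: 0.126
grasp_force: 61.9
```

Request:
apply_moves(steps=[[1,[0,-0.012,0],0],[1,[0,0,0],0]])

```text
clock: 13.2
tcp_pos: [0.5072, -0.1774, 0.082]
tool_rot: [1.0, 0.008, 0.0, -0.001]
contact_force: [-2.7, 3.5, 7.6]
gripper_width: 0.128
grasp_force: 62.0
```

Friction holds it, so I'll lift, offset and touch again instead.

Request:
apply_moves(steps=[[1,[0,0,0.04],0],[1,[0,0.004,0],0],[1,[0,0,-0.02],0],[1,[0,0,-0.01],0],[1,[0,0,-0.01],0],[1,[0,0,0],0]])

```text
clock: 13.8
tcp_pos: [0.507, -0.1783, 0.082]
tool_rot: [1.0, 0.008, 0.0, 0.0]
contact_force: [-1.8, 0.7, 7.6]
gripper_width: 0.131
grasp_force: 62.2
```

Request:
apply_moves(steps=[[1,[0,0,0.04],0],[1,[0,0.04,0],0],[1,[0,0,-0.02],0],[1,[0,0,-0.01],0],[1,[0,0,-0.01],0],[1,[0,0,0],0]])

```text
clock: 14.4
tcp_pos: [0.507, -0.1761, 0.082]
tool_rot: [1.0, 0.008, 0.0, -0.0]
contact_force: [-2.1, 0.8, 7.7]
gripper_width: 0.126
grasp_force: 62.1
```

Slot 2 refuses at −1, 0 and +1 mm. On to slot 3.

Request:
apply_moves(steps=[[1,[0,0,0.05],0],[1,[0,0,0.05],0],[1,[-0.006,0.28,0],0],[1,[-0.006,0.28,0],0],[1,[0,0.1,0],0],[1,[0,0,-0.04],0],[1,[0,0,-0.02],0],[1,[0,0,-0.01],0],[1,[0,0,-0.01],0],[1,[0,0,-0.01],0],[1,[0,0,-0.01],0],[1,[0,0,0],0],[1,[0,0,0],0]])

```text
clock: 15.7
tcp_pos: [0.5063, -0.1433, 0.0815]
tool_rot: [1.0, 0.008, 0.0, -0.0]
contact_force: [-0.1, 0.2, -1.9]
gripper_width: 0.125
grasp_force: 60.4
```

Request:
apply_moves(steps=[[1,[0,0,-0.01],0],[1,[0,0,-0.01],0],[1,[0,0,-0.01],0],[1,[0,0,0],0]])

```text
clock: 16.1
tcp_pos: [0.5063, -0.1432, 0.08]
tool_rot: [1.0, 0.008, -0.0, -0.0]
contact_force: [0.2, 0.1, -1.7]
gripper_width: 0.127
grasp_force: 60.4
```

Request:
apply_moves(steps=[[1,[0,0,-0.02],0],[1,[0,0,-0.02],0],[1,[0,0,-0.02],0],[1,[0,0,-0.02],0],[1,[0,0,-0.02],0],[1,[0,0,0],0]])

```text
clock: 16.7
tcp_pos: [0.5063, -0.1432, 0.0749]
tool_rot: [1.0, 0.008, -0.0, -0.0]
contact_force: [-1.0, -0.2, -2.0]
gripper_width: 0.127
grasp_force: 60.4
```

Request:
apply_moves(steps=[[1,[0,0,-0.02],0],[1,[0,0,-0.02],0],[1,[0,0,-0.02],0],[1,[0,0,-0.02],0],[1,[0,0,-0.02],0],[1,[0,0,-0.02],0],[1,[0,0,-0.02],0],[1,[0,0,-0.02],0],[1,[0,0,-0.02],0],[1,[0,0,-0.02],0],[1,[0,0,-0.02],0],[1,[0,0,0],0]])

```text
clock: 17.9
tcp_pos: [0.5062, -0.1432, 0.0639]
tool_rot: [1.0, 0.008, -0.0, -0.0]
contact_force: [-0.2, 0.1, -1.8]
gripper_width: 0.128
grasp_force: 60.4
```

Tongue is 18 mm deep with no side force; now seat the collar gently.

Request:
apply_moves(steps=[[1,[0,0,-0.01],0],[1,[0,0,-0.01],0],[1,[0,0,-0.01],0],[1,[0,0,-0.01],0],[1,[0,0,0],0]])

```text
clock: 18.4
tcp_pos: [0.5064, -0.1432, 0.0621]
tool_rot: [1.0, 0.008, 0.0, -0.0]
contact_force: [-1.5, 0.9, -0.5]
gripper_width: 0.126
grasp_force: 60.8
```

Request:
apply_moves(steps=[[1,[0,0,-0.005],0],[1,[0,0,-0.005],0],[1,[0,0,0],0]])

```text
clock: 18.7
tcp_pos: [0.5064, -0.1432, 0.062]
tool_rot: [1.0, 0.008, 0.0, -0.0]
contact_force: [-2.3, 0.8, 7.7]
gripper_width: 0.125
grasp_force: 61.9
```

Collar is seated: TCP z 0.062 is the height predicted for home. Release.

Request:
apply_moves(steps=[[1,[0,0,0.006],0],[0.7,[0,0,0],0],[0.5,[0,0,0],0],[0.2,[0,0,0],0],[0,[0,0,0],0],[0,[0,0,0],0],[0,[0,0,0],0],[0,[0,0,0.2],0],[0,[0,0,0.4],0],[0,[0,0,0.6],0],[0,[0,0,0.8],0],[0,[-0.5,0,0.6],0],[0,[-0.6,0,0],0],[0,[0,0,0],0],[0,[0,0,0],0]], grip_force=20)

```text
clock: 20.2
tcp_pos: [0.4513, -0.1433, 0.1928]
tool_rot: [1.0, 0.007, 0.001, 0.0]
contact_force: [1.1, 0.3, 0.4]
gripper_width: 0.496
grasp_force: 0.0
```

```bash
python3 look.py w5.png plate_a; python3 - <<'E'
from h import *
f=cv2.imread("pics/w5.png"); f2=eyes.grab_frame("scene")[:,:,::-1][130:430,170:420]
cv2.imwrite("pics/fin.png",np.hstack([cv2.resize(f[0:330,:],(400,206)),cv2.resize(f2,(247,206))]) if 0 else cv2.resize(f2,None,fx=2,fy=2))
E
```

```text
plate_a spot 0.64 [ 0.5077 -0.1439  0.0176] [329. 146.]
plate_a spot 0.62 [0.5305 0.0959 0.0194] [ 44. 114.]
```

View pics/w5.png

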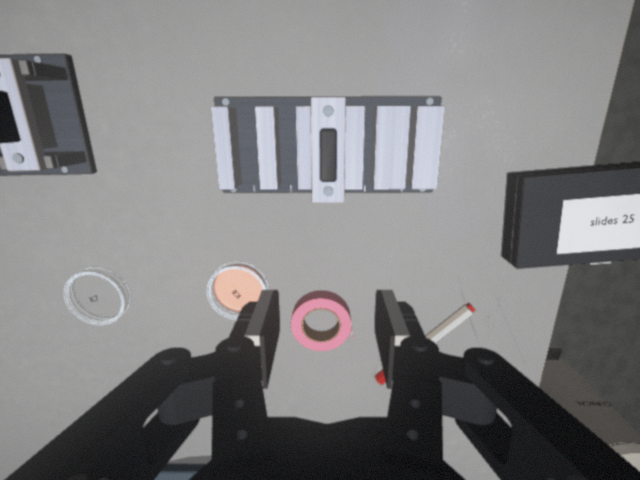

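View pics/fin.png

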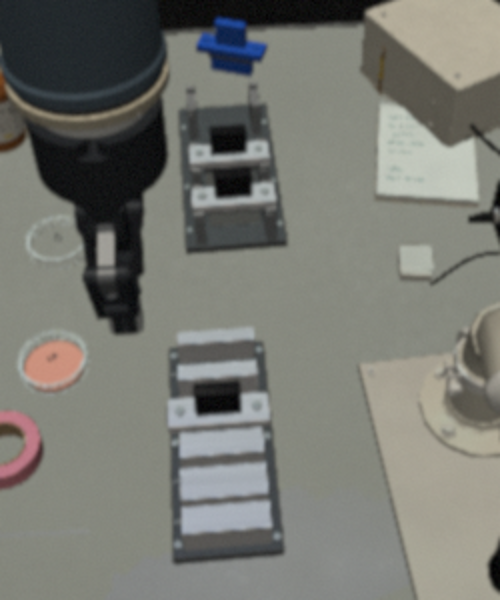

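The plate stands flat in the middle slot with its head at (328,148). Its origin measures 17.6 mm above the counter, against 18 mm expected. The other two plates are untouched and the gripper is clear.

```bash
python3 -c "
from rig import env
print(env.hand_in())"
```

```text
the job is handed in; nothing more can be done
None
```

The plate that stood apart is in the third slot (13.5 mm), fully home with its collar flat on the bars. It first touched the 5.5 mm and 9.5 mm slots lightly, at under 8 N, and neither took the tongue. I handed the job in at about 20 s with the gripper clear and the other two plates still in the rack, but the hand-in returned no verdict.

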